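# Unfold the winder's crank grip and wind the label roll to its mark

## Task

On the little winder that carries the roll of green labels, swing the folded crank grip up until it stands fully upright, and only then wind the crank clockwise (seen from above) until its arm points along the yellow mark on the base. Leave the grip standing upright, and leave the grip on the blue solder spool's winder folded.

Things in the scene. Friction and masses are not known exactly. Their poses are not given: they have to be found in the camera images.
- label_winder: Winder fixed to the table, carrying an upright green label roll (68 mm across, top 68 mm up). Origin: centre of the underside of its grey 112 mm round base, on the crank's vertical axis; z up. The yellow mark on the base, 43 to 54 mm from the axis, lies toward the body's -y. A twin winder has a blue and white solder spool instead; the two may stand in each other's place.
- label_crank (a joint): Turn of its crank (rad), growing clockwise from above. At q the arm points from the axis along the body's (cos q, -sin q); 1.571: along the yellow mark. Starts -0.25 to 0.25; limits -0.5, 3.6. The arm is a level aluminium bar over the roll, 12 mm wide, 90 to 98 mm above the table, reaching 53 mm out, on a 12 mm spindle. Stays where left (about 1.5 N at the grip turns it); the roll turns along.
- label_grip (a joint): Fold angle of its black round grip, 16 mm thick (rad): 0 flat on the arm, 1.571 upright at its stop; starts 0 to 0.12. Level hinge across the arm in a fork 24 mm wide, 45 mm out from the axis, 107 mm above the table; barrel 11 to 63 mm from the hinge. Folded, it points back over the axis, centre line 107 mm up: pinch its sides from above. About 1 N at mid-barrel swings it; stays at any angle.
- spool_grip (a joint): Fold angle of the like grip on the other winder, the one with the blue solder spool (rad): 0 folded flat; starts 0 to 0.12, to be left alone.

How it is judged:
By the outcome, as a careful person would: the job done as asked, in the order asked, and still so for the second after the job is handed in, with the robot touching nothing.
It also fails if it takes over 42 s, if anything falls off the work surface, if the arm or the gripper's body presses on something with over 40 N, if the wrist force passes 120 N, or if a joint passes its speed limit or range.

## Robot

A 6-joint arm with a two-finger parallel gripper is mounted at the origin on a cart in front of the work surface, level with it; the furniture and walls round the work are solid. World frame = base frame: x ahead of the robot, y to its left, z up, the work surface at z = 0. Lengths are in m, angles in degrees, forces in N, time in s.
With the tool pointing down it reaches from about 0.375 to 0.9 m from the base axis. Payload 3.1 kg.
Tool frame: the origin (TCP) lies midway between the tips of the shut fingers; the grasp point (between the pads) lies 19 mm behind it; z points along the fingers, y is the direction in which the jaws open and shut (so a half turn about z gives the same grasp; the last joint's range is limited). The gripper opens to 87 mm and grips with 3 to 60 N. Pads are 19 mm wide; open, the fingers measure 117 mm over their backs; the gripper's body (75 mm by 190 mm) begins 51 mm behind the grasp point.
Start: joints at [-10.227, 30.224, 82.088, -0, 67.689, -10.227], TCP at [0.625, 0, 0.223] pointing down, gripper open.
Joint ranges: [-176.69, 176.69], [-43.24, 126.21], [12.49, 139.97], [-82, 262], [0, 151.66], [-163.58, 163.58]. Speed limits (degrees/s): [159.86, 159.86, 180, 180, 180, 180].

## Interface

Orientations are given as a 3x3 rotation matrix whose columns are the frame's x, y, z axes.
In Python, from rig import bot gives the robot as it stands.
- The arm moves only by the tool carry_out, never from a script. Its arguments are lists of equal length, an entry for each row: "grip": the gripper's target within -1 to 1 (fully open at 1, half-way at 0, shut at -1); "slide": the shift along the tool's x, y, z in mm, a list of three; "twist": the turn, a rotation vector about the tool's x, y, z in rad, a list of three. In form: {"grip": [grip, ...], "slide": [[dx, dy, dz], ...], "twist": [[wx, wy, wz], ...]}. A call has 1 to 12 rows; each row shifts and turns the pose as measured when the row begins, along the tool's axes as they then stand; what a row does not reach is not made up. A row lasts 1/10 s, in which the tool goes at most 50 mm and 8.59 degrees, less where a joint would pass 70% of its speed; a pose out of reach is approached as far as the arm can. A call is refused whole if a number of a shift passes 50 or a number of a turn 0.15, either way. A call with a gripper value outside its range is refused whole. The fingers move at their own pace and stop on an object; the grip force is fixed at half the most. Time passes only in rows, so rows that do not move let the fingers close. It gives the time, the measured TCP pose, the force and the opening at its end, in the units of the state.
- bot.read_state(): the state, without advancing time (a new reading comes with each control period).
- bot.capture(name): name is "scene" or "side" or "wrist"; returns a dict with "color" (400x640x3 uint8, red, green, blue), "depth" (400x640 float32, m along the optical axis (not along the pixel's ray), 0 where there is no reading), "fx", "fy", "cx", "cy" (pixels), "k1" (the pictures are not rectified: a ray, as slopes to the right and down, at radius r is drawn at 1 + k1 r^2 times it, then the intrinsics apply), "position" and "rotation" of the camera in the world; the wrist camera has in their place "T_tool_cam" (4x4, takes a point from camera to tool coordinates, whose origin is the TCP and whose axes are the flange's). Camera axes: x right, y up, looking along -z (the intrinsics and any distortion apply to the point x, -y, -z); pixel columns grow to the right and rows downward; lengths in m; the calibration is good to about 2 mm. A picture is of the moment at which its call begins: read the wrist's pose just before it.
- bot.hand_in(): hands the job in, once; it reports no verdict.
The state is a dict: "time_s": time; "joint_positions": joint angles; "qvel": joint speeds; "tau": joint torques, N m; "position": TCP position; "tcp_rot": TCP orientation; "force": force on the tool from outside, world axes, zero at the start; "moment": the same for the moment, N m; "opening": opening from 0.0 (shut) to 1.0 (fully open).
Only numpy, scipy, OpenCV 4.12 (cv2) and the standard library are available. Lean on these libraries where they do the work, as an engineer would, in place of code of your own. Each camera call takes 0.05 s, during which the arm holds its last target.

## Working session

There is one attempt and no reset: what is moved stays moved. The work goes in short steps, Python scripts to look and compute and a tool call to move; the robot and the scene stay as the last step left them, time stands still between calls to the robot, and variables do not carry over. Pictures are saved under pics/ and viewed, and the job is handed in when it is done.

Besides the shell and the picture viewer there is one more tool, called after "Request:" in YAML: its name, and indented under it one key for each argument. carry_out: Moves the arm, as the interface text tells. Its arguments: {"type":"object","properties":{"grip":{"type":"array"},"slide":{"type":"array"},"twist":{"type":"array"}},"required":["grip","slide","twist"]}

```bash
ls; mkdir -p pics; cat > h.py <<'E'
import numpy as np, cv2
from rig import bot
def save(c,n): cv2.imwrite('pics/'+n,c['color'][:,:,::-1])
def load(n):
    return np.load(n,allow_pickle=True).item()
def rays(c,uv):
    uv=np.atleast_2d(np.array(uv,float))
    d=np.stack([(uv[:,0]-c['cx'])/c['fx'],(uv[:,1]-c['cy'])/c['fy']],1)
    s=d.copy()
    for _ in range(20): s=d/(1+c['k1']*(s**2).sum(1,keepdims=True))
    return np.stack([s[:,0],-s[:,1],-np.ones(len(s))],1)
def pose(c):
    return np.array(c['position']),np.array(c['rotation'])
def onplane(c,uv,z):
    p,R=pose(c); r=rays(c,uv)@R.T
    return p+r*((z-p[2])/r[:,2])[:,None]
def proj(c,P):
    p,R=pose(c); q=(np.atleast_2d(P)-p)@R
    s=np.stack([q[:,0]/-q[:,2],-q[:,1]/-q[:,2]],1)
    s=s*(1+c['k1']*(s**2).sum(1,keepdims=True))
    return s*[c['fx'],c['fy']]+[c['cx'],c['cy']]
def cloud(c):
    v,u=np.mgrid[0:400,0:640]; r=rays(c,np.stack([u.ravel(),v.ravel()],1))
    p,R=pose(c); return (p+(r*c['depth'].ravel()[:,None])@R.T).reshape(400,640,3)
def grab(name):
    s=bot.read_state(); c=bot.capture(name)
    if name=='wrist':
        T=np.array(c['T_tool_cam']);R=np.array(s['tcp_rot'])
        c['position']=np.array(s['position'])+R@T[:3,3]; c['rotation']=R@T[:3,:3]
    return c
E
python3 - <<'E'
from h import *
for n in ['scene','side','wrist']:
    c=grab(n); np.save(n+'0.npy',c,allow_pickle=True); save(c,n+'0.png'); print(n,c['position'],c['rotation'],c['fx'],c['k1'],(c['depth']>0).mean())
print(bot.read_state())
E
```

```text
pics
scene [ 0.1881822  -0.38586429  0.69029831] [[ 0.84153856  0.36732552 -0.39608688]
 [-0.54005003  0.5891829  -0.60100706]
 [ 0.01260239  0.71967734  0.69419428]] 509.8121333913901 0.0007008361580427352 0.99591015625
side [ 0.25165311 -0.48161171  0.62509583] [[ 9.11013910e-01  2.60832065e-01 -3.19406152e-01]
 [-4.12375456e-01  5.75523766e-01 -7.06200310e-01]
 [-3.73853807e-04  7.75073563e-01  6.31870898e-01]] 431.43565871984373 -0.06788117382173445 0.99614453125
wrist [0.62543619 0.07268158 0.38384129] [[ 9.99995663e-01 -8.42832695e-04  2.82193172e-03]
 [ 6.08619122e-05  9.63885120e-01  2.66318366e-01]
 [-2.94447982e-03 -2.66317040e-01  9.63880991e-01]] 352.823292339069 -0.005137957059223341 0.99590234375
{'time_s': 0.15, 'joint_positions': array([-1.02289063e+01,  3.02688942e+01,  8.21408772e+01, -3.58276281e-04,
        6.76905472e+01, -1.02276320e+01]), 'qvel': array([-0.07710676, -0.0720996 , -0.22837139,  0.04020038, -0.00413428,
       -0.03542646]), 'tau': array([ 9.14956272e-04, -4.40429199e+01, -1.76841742e+01,  6.33679633e-02,
        5.52540855e-02, -1.06930895e-04]), 'position': array([6.24417713e-01, 1.15183134e-04, 2.21765724e-01]), 'tcp_rot': array([[ 2.01238650e-05,  9.99998514e-01, -1.72408742e-03],
       [ 9.99999953e-01, -1.95976468e-05,  3.05231880e-04],
       [ 3.05197638e-04, -1.72409348e-03, -9.99998467e-01]]), 'force': array([-0.13114343, -0.51219262, -0.12936985]), 'moment': array([-0.02922078,  0.00255687, -0.00124325]), 'opening': 1.0004073330808703}
```

View pics/scene0.png

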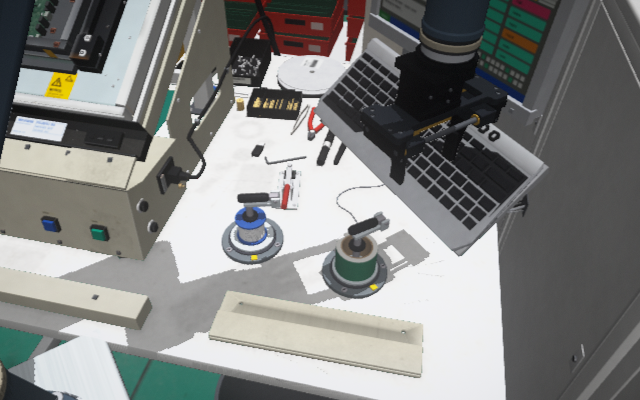

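View pics/side0.png

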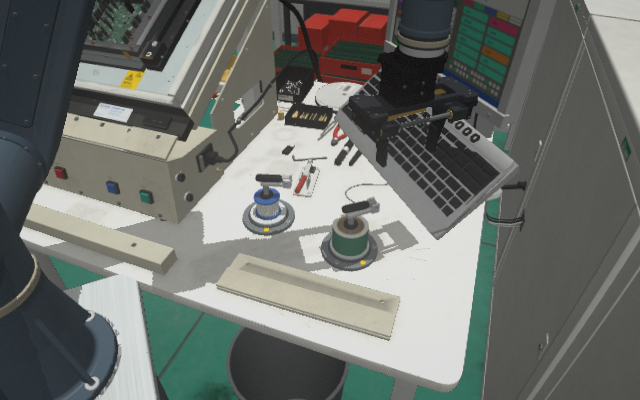

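View pics/wrist0.png

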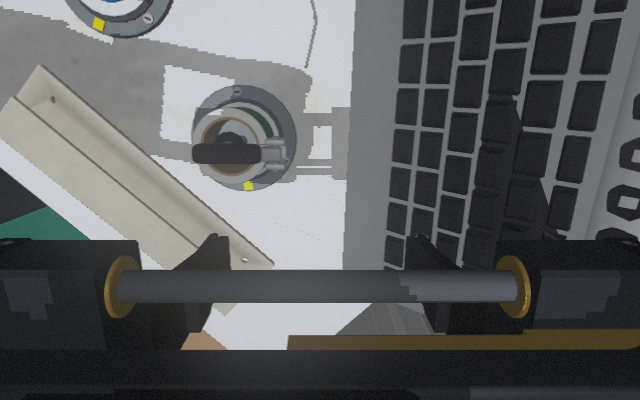

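The wrist picture shows the green winder at about (243,140). Its grip is folded from the hinge (270,150) back to (195,153), and the yellow mark is at (248,186). The blue twin is at the top left. Next I measure with the depth clouds.

```bash
python3 - <<'E'
from h import *
for n in ['wrist','scene','side']:
    c=load(n+'0.npy'); P=cloud(c); hsv=cv2.cvtColor(c['color'],cv2.COLOR_RGB2HSV)
    y=(hsv[...,0]>20)&(hsv[...,0]<35)&(hsv[...,1]>150)&(hsv[...,2]>120)&(P[...,2]<.05)&(P[...,2]>-.02)
    nn,l,st,ce=cv2.connectedComponentsWithStats(y.astype(np.uint8))
    for i in range(1,nn):
        if st[i,4]>10: print(n,'yellow',ce[i].round(1),st[i,4],np.median(P[l==i],0).round(4),onplane(c,ce[i],.012).round(4))
    # height profile points in region
    r=(P[...,0]>.35)&(P[...,0]<.7)&(P[...,1]>-.2)&(P[...,1]<.3)
    g=(hsv[...,0]>60)&(hsv[...,0]<95)&(hsv[...,1]>60)&r&(P[...,2]>0.005)&(P[...,2]<.08)
    print(n,'green',g.sum(),P[g].mean(0).round(3) if g.any() else '')
    V=c['color'].max(2)
    b=(V<75)&r&(P[...,2]>.095)&(P[...,2]<.13)
    nn,l,st,ce=cv2.connectedComponentsWithStats(b.astype(np.uint8))
    for i in range(1,nn):
        if st[i,4]>60: print(n,'dark',ce[i].round(1),st[i],P[l==i].mean(0).round(4),P[l==i].min(0).round(3),P[l==i].max(0).round(3))
    
c=load('wrist0.npy');P=cloud(c)
for v in range(125,175,4): print(v,[tuple((P[v,u]*1000).round().astype(int)) for u in range(190,300,12)])
E
```

```text
wrist yellow [98.5 23.6] 113 [0.4135 0.1458 0.0118] [[0.4134 0.146  0.012 ]]
wrist yellow [248.1 185.5] 62 [ 0.5496 -0.0145  0.0116] [[ 0.5497 -0.0143  0.012 ]]
wrist green 81 [0.57  0.058 0.048]
wrist dark [226.1 153.3] [ 192  143   69   21 1344] [0.5556 0.0351 0.1162] [0.53  0.027 0.109] [0.581 0.043 0.121]
scene yellow [253.9 257. ] 26 [0.4148 0.1466 0.0113] [[0.4143 0.1456 0.012 ]]
scene yellow [373.  286.5] 32 [ 0.5511 -0.0134  0.0112] [[ 0.5504 -0.0141  0.012 ]]
scene green 693 [0.53  0.013 0.043]
scene dark [252.7 197.7] [238 194  31   9 231] [0.4393 0.1825 0.1106] [0.417 0.17  0.102] [0.463 0.197 0.117]
scene dark [362.8 226. ] [349 218  29  17 253] [0.553  0.0309 0.1146] [0.529 0.025 0.103] [0.582 0.038 0.12 ]
side yellow [266. 229.] 15 [0.4134 0.1455 0.0114] [[0.4132 0.146  0.012 ]]
side yellow [362.1 262.2] 18 [ 0.5491 -0.0145  0.0114] [[ 0.5492 -0.0146  0.012 ]]
side green 532 [0.533 0.01  0.042]
side dark [268.4 178. ] [256 175  26   7 163] [0.4388 0.1821 0.11  ] [0.417 0.17  0.101] [0.462 0.196 0.116]
side dark [355.2 206.7] [342 201  28  12 185] [0.5523 0.03   0.1142] 
[... 5263 characters left out ...]
.int64(10), np.int64(48)), (np.int64(564), np.int64(14), np.int64(68)), (np.int64(573), np.int64(13), np.int64(61)), (np.int64(591), np.int64(22), np.int64(111)), (np.int64(591), np.int64(3), np.int64(10)), (np.int64(603), np.int64(2), np.int64(1))]
173 [(np.int64(484), np.int64(-3), np.int64(1)), (np.int64(497), np.int64(-3), np.int64(-1)), (np.int64(531), np.int64(10), np.int64(68)), (np.int64(542), np.int64(10), np.int64(68)), (np.int64(553), np.int64(10), np.int64(68)), (np.int64(563), np.int64(10), np.int64(67)), (np.int64(566), np.int64(0), np.int64(14)), (np.int64(578), np.int64(-1), np.int64(10)), (np.int64(590), np.int64(-3), np.int64(0)), (np.int64(603), np.int64(-3), np.int64(0))]
```

```bash
python3 - <<'E'
from h import *
c=load('wrist0.npy'); cv2.imwrite('pics/wz.png',cv2.resize(c['color'][70:210,170:320,::-1],None,fx=4,fy=4,interpolation=cv2.INTER_CUBIC))
c=load('scene0.npy'); cv2.imwrite('pics/sz.png',cv2.resize(c['color'][190:310,300:440,::-1],None,fx=4,fy=4,interpolation=cv2.INTER_CUBIC))
E
```

```text
(no output)
```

View pics/wz.png

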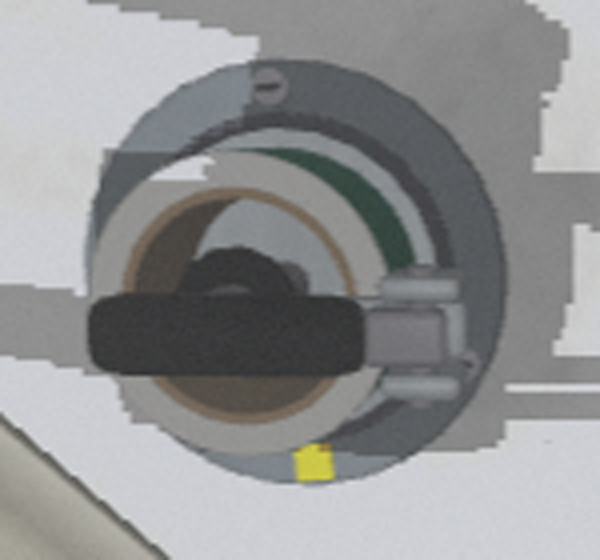

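View pics/sz.png

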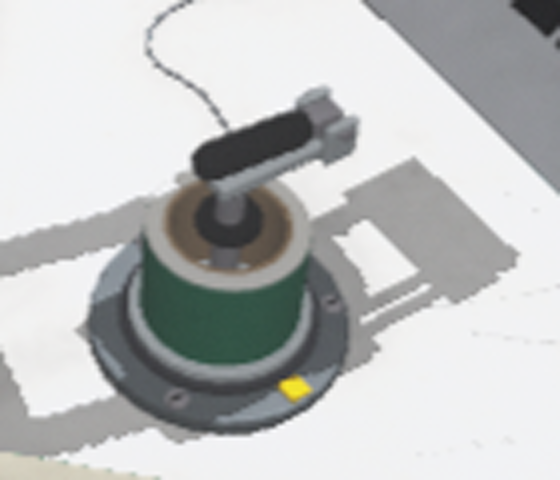

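The zoomed views show the arm and grip lying along world +x and the yellow mark toward -y. Next I fit the axis, using circles for the base and roll rims, and the arm direction.

```bash
python3 - <<'E'
from h import *
from scipy.optimize import least_squares
def fit(p,r):
    f=lambda q:np.hypot(*(p-q).T)-r
    s=least_squares(f,p.mean(0),loss='soft_l1',f_scale=.0015); return s.x,np.median(abs(s.fun)),len(p)
for n in ['wrist','scene','side']:
    c=load(n+'0.npy');P=cloud(c);x,y,z=P[...,0],P[...,1],P[...,2]
    near=np.hypot(x-.546,y-.035)<.065
    if n=='wrist': near&=True
    # roll top: white/grey annulus, ray cast outer boundary via colour not needed: points of annulus, outer boundary by angle
    for lab,zr,r,zp in [('roll',(.064,.072),.034,.068),('base',(.006,.014),.056,.010)]:
        m=near&(z>zr[0])&(z<zr[1]); pts=onplane(c,np.argwhere(m)[:,::-1],zp)[:,:2]
        c0=np.array([.546,.036]); 
        for k in range(5):
            a=np.arctan2(*(pts-c0).T[::-1]); d=np.hypot(*(pts-c0).T); sel=[]
            for b in np.linspace(-np.pi,np.pi,49)[:-1]:
                i=np.where((a>=b)&(a<b+np.pi/24))[0]
                if len(i): 
                    j=i[d[i].argmax()]
                    if abs(d[j]-r)<.005: sel.append(pts[j])
            c0,e,N=fit(np.array(sel),r)
        print(n,lab,c0.round(4),e.round(4),N)
    # silver bar / fork tops
    if n!='x':
        V=c['color'].max(2)
        m=near&(z>.088)&(V>=85); q=P[m]; print('  silver',len(q),q.mean(0).round(4),q.min(0).round(3),q.max(0).round(3))
        m=near&(z>.095)&(V<75); q=P[m]; 
        [vx,vy,x0,y0]=cv2.fitLine(q[:,:2].astype(np.float32),cv2.DIST_HUBER,0,.01,.01).ravel(); print('  grip dir deg',np.degrees(np.arctan2(vy,vx)),x0,y0)
        t=(q[:,0]); k=np.polyfit(t,q[:,2],1); print('  slope',k[0], 'top mid',np.percentile(q[:,2],90))
        if n=='wrist':
            for xx in np.arange(.532,.582,.006):
                s=q[abs(q[:,0]-xx)<.003]; print(round(xx,3),np.percentile(s[:,2],80).round(4),(s[:,1].min()+s[:,1].max())/2)
E
```

```text
wrist roll [0.5472 0.0346] 0.0001 42
wrist base [0.5469 0.0348] 0.001 43
  silver 1224 [0.5866 0.0305 0.1773] [ 0.53  -0.012  0.093] [0.611 0.048 0.314]
  grip dir deg -1.1815475 0.58032495 0.025911113
  slope 1.064842386302635 top mid 0.3332608654038681
0.532 0.119 0.0345356138158175
0.538 0.1202 0.03502210309466053
0.544 0.299 0.03495187869193515
0.55 0.3061 0.030160061292030412
0.556 0.3157 0.029675264902466632
0.562 0.3158 0.02971109286330359
0.568 0.3252 0.025780052573181986
0.574 0.3257 0.015368406031003354
0.58 0.328 0.015279447168713305
scene roll [0.5459 0.0335] 0.0004 41
scene base [0.5457 0.0331] 0.0005 38
  silver 526 [0.5733 0.0241 0.183 ] [ 0.529 -0.028  0.088] [0.601 0.048 0.428]
  grip dir deg 1.0347176 0.56784153 0.003353332
  slope 1.9505420272350924 top mid 0.43866284734014627
side roll [0.546 0.033] 0.0006 43
side base [0.5457 0.0325] 0.0006 38
  silver 420 [0.5723 0.0225 0.1703] [ 0.53  -0.026  0.088] [0.6   0.046 0.427]
  grip dir deg -9.738483 0.56159437 0.0011540723
  slope 1.994754489125087 top mid 0.43733302854968176
```

```bash
python3 - <<'E'
from h import *
for n in ['wrist','scene','side']:
    c=load(n+'0.npy');P=cloud(c);x,y,z=P[...,0],P[...,1],P[...,2]
    near=(np.hypot(x-.546,y-.035)<.065)&(z<.13)
    V=c['color'].max(2)
    m=near&(z>.104)&(V<75); q=P[m]
    [vx,vy,x0,y0]=cv2.fitLine(q[:,:2].astype(np.float32),cv2.DIST_HUBER,0,.01,.01).ravel(); print(n,'grip dir deg',np.degrees(np.arctan(vy/vx)),x0,y0,len(q))
    s=near&(z>.104)&(V>=85); q=P[s]; print(' fork',q.mean(0),q.min(0),q.max(0),len(q))
c=load('wrist0.npy');P=cloud(c);q=P[(P[...,2]>.104)&(P[...,2]<.13)&(c['color'].max(2)<75)&(abs(P[...,0]-.555)<.04)]
for xx in np.arange(.532,.582,.006):
    s=q[abs(q[:,0]-xx)<.003]; print(round(xx,3),np.percentile(s[:,2],80).round(4),(s[:,1].min()+s[:,1].max())/2,np.ptp(s[:,1]))
for n in ['scene','side','wrist']:
    P=cloud(load(n+'0.npy')).reshape(-1,3); o=P[(P[:,0]>.4)&(P[:,0]<.75)&(P[:,1]>-.15)&(P[:,1]<.2)&(P[:,2]>.02)&(P[:,2]<.13)&(np.hypot(P[:,0]-.546,P[:,1]-.034)>.07)&(np.hypot(P[:,0]-.417,P[:,1]-.19)>.08)]
    print(n,len(o)); 
    H,a,b=np.histogram2d(o[:,0],o[:,1],bins=[np.arange(.4,.76,.05),np.arange(-.15,.21,.05)]); 
    for i in range(len(a)-1): print(a[i].round(2),[int(1000*o[(o[:,0]>=a[i])&(o[:,0]<a[i+1])&(o[:,1]>=b[j])&(o[:,1]<b[j+1])][:,2].max(initial=0)) for j in range(len(b)-1)])
E
```

```text
wrist grip dir deg -1.1722851 0.5555954 0.035122823 1344
 fork [0.59006221 0.03421999 0.1114102 ] [0.53019735 0.01969509 0.10402881] [0.5993025  0.04755016 0.11491484] 624
scene grip dir deg -1.7547698 0.5557454 0.030372735 252
 fork [0.58177117 0.03310373 0.11157459] [0.52869268 0.01933091 0.10419838] [0.60070148 0.0482054  0.11945969] 165
side grip dir deg -2.9740446 0.5496961 0.02936824 185
 fork [0.58061289 0.03200921 0.11223634] [0.52960282 0.0195715  0.10400428] [0.59916263 0.04614624 0.12057006] 131
0.532 0.119 0.0345356138158175 0.014696211769837556
0.538 0.1192 0.03502210309466053 0.015076158566525617
0.544 0.1189 0.03495187869193515 0.015128534207836775
0.55 0.1184 0.03489678454181126 0.015124581683643765
0.556 0.1177 0.034542370816317065 0.014616805954372328
0.562 0.1172 0.03443798703195716 0.014598600787355323
0.568 0.1165 0.034284773572973964 0.014812935734755499
0.574 0.1163 0.03422586367579179 0.014671681884819758
0.58 0.1151 0.034174723820893003 0.013255053724401333
scene 3551
0.4 [0, 0, 0, 0, 0, 0, 0]
0.45 [0, 0, 0, 0, 0, 0, 52]
0.5 [0, 0, 0, 0, 0, 0, 53]
0.55 [0, 0, 0, 0, 0, 0, 0]
0.6 [0, 103, 105, 106, 106, 0, 0]
0.65 [0, 129, 129, 129, 129, 129, 129]
0.7 [0, 129, 0, 0, 0, 0, 0]
side 2432
0.4 [0, 0, 0, 0, 0, 0, 0]
0.45 [0, 0, 0, 0, 0, 0, 51]
0.5 [0, 0, 0, 0, 0, 0, 52]
0.55 [0, 0, 0, 0, 0, 0, 0]
0.6 [0, 104, 106, 106, 105, 0, 0]
0.65 [0, 129, 129, 129, 129, 129, 129]
0.7 [0, 129, 0, 0, 0, 0, 0]
wrist 11391
0.4 [0, 0, 0, 0, 0, 0, 0]
0.45 [0, 0, 0, 0, 0, 0, 0]
0.5 [0, 0, 0, 0, 0, 0, 0]
0.55 [0, 0, 0, 0, 0, 0, 0]
0.6 [0, 104, 104, 106, 106, 0, 0]
0.65 [0, 129, 129, 129, 129, 129, 0]
0.7 [0, 0, 0, 0, 0, 0, 0]
```

```bash
python3 - <<'E'
from h import *
for n in ['scene','side']:
    P=cloud(load(n+'0.npy')).reshape(-1,3); o=P[(P[:,2]>.02)&(np.hypot(P[:,0]-.546,P[:,1]-.034)>.07)&(P[:,2]<.5)]
    print(n,'y bins -.15...')
    for a in np.arange(.58,.76,.02): print(a.round(2),[int(1000*o[(o[:,0]>=a)&(o[:,0]<a+.02)&(o[:,1]>=b)&(o[:,1]<b+.05)][:,2].max(initial=0)) for b in np.arange(-.2,.25,.05)])
s=bot.read_state();print(s['position'])
E
```

```text
scene y bins -.15...
0.58 [0, 0, 0, 476, 0, 0, 0, 0, 0]
0.6 [0, 0, 0, 477, 374, 0, 0, 0, 0]
0.62 [0, 0, 0, 475, 0, 0, 0, 0, 0]
0.64 [0, 0, 112, 469, 114, 116, 119, 121, 120]
0.66 [0, 0, 133, 335, 316, 140, 134, 135, 146]
0.68 [0, 0, 151, 335, 335, 156, 0, 0, 165]
0.7 [0, 0, 171, 335, 335, 173, 0, 0, 180]
0.72 [0, 0, 189, 333, 333, 196, 188, 197, 201]
0.74 [0, 0, 204, 206, 207, 208, 0, 200, 218]
0.76 [0, 0, 219, 225, 226, 210, 0, 0, 224]
side y bins -.15...
0.58 [0, 0, 0, 478, 0, 0, 0, 0, 0]
0.6 [0, 0, 0, 479, 0, 0, 0, 0, 0]
0.62 [0, 0, 0, 479, 0, 0, 0, 0, 0]
0.64 [0, 0, 113, 476, 115, 117, 116, 119, 121]
0.66 [0, 0, 135, 401, 335, 141, 140, 132, 133]
0.68 [0, 0, 152, 335, 334, 159, 158, 154, 0]
0.7 [0, 0, 165, 334, 334, 177, 173, 170, 0]
0.72 [0, 0, 190, 189, 192, 193, 198, 196, 0]
0.74 [0, 0, 202, 205, 208, 209, 212, 199, 0]
0.76 [0, 0, 218, 222, 226, 225, 217, 0, 0]
[6.24417713e-01 1.15183134e-04 2.21765724e-01]
```

Request:
carry_out:
  grip: [0, 0, 0, 0, 0, 0, 0, 0, 0, 0, 0, 0]
  slide:
    - [17, -35, 0]
    - [17, -35, 0]
    - [0, 0, 0]
    - [0, 0, 0]
    - [0, 0, 0]
    - [0, 0, 0]
    - [0, 0, 0]
    - [0, 0, 0]
    - [0, 0, 0]
    - [0, 0, 0]
    - [0, 0, 0]
    - [0, 0, 0]
  twist:
    - [0, 0, 0]
    - [0, 0, -0.15]
    - [0, 0, -0.15]
    - [0, 0, -0.15]
    - [0, 0, -0.15]
    - [0, 0, -0.15]
    - [0, 0, -0.15]
    - [0, 0, -0.15]
    - [0, 0, -0.15]
    - [0, 0, -0.15]
    - [0, 0, -0.15]
    - [0, 0, -0.1]

```text
time_s: 1.35
position: [0.5472, 0.0361, 0.2174]
tcp_rot: [[-0.999, -0.038, -0.011], [-0.038, 0.999, 0.002], [0.011, 0.002, -1.0]]
force: [-1.0, -0.2, -0.0]
opening: 0.5
```

```bash
python3 - <<'E'
from h import *
s=bot.read_state(); c=grab('wrist'); save(c,'w1.png'); np.save('w1.npy',c,allow_pickle=True)
np.set_printoptions(suppress=True,precision=4); print(s['position'],s['tcp_rot'],s['joint_positions'],s['opening'])
E
```

```text
[0.5472 0.0361 0.2174] [[-0.9992 -0.038  -0.0114]
 [-0.038   0.9993  0.0017]
 [ 0.0113  0.0022 -0.9999]] [  -7.9099   24.9558   93.0053    0.0106   62.6998 -100.0921] 0.4996387117108744
```

View pics/w1.png

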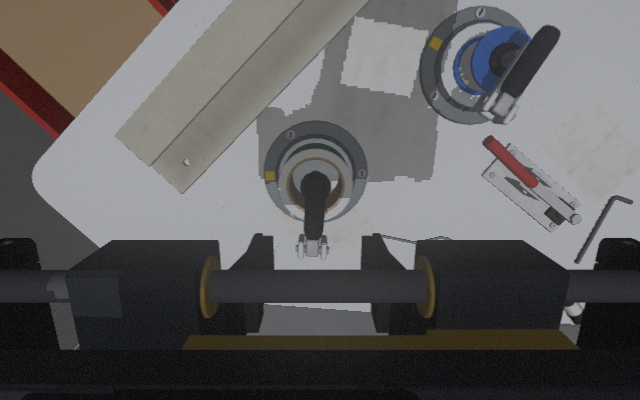

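The wrist view from above shows the grip in line between the fingers (about (313,210)), with the fork at (312,247). I'll check the y centre in this view.

```bash
python3 - <<'E'
from h import *
c=load('w1.npy');P=cloud(c);z=P[...,2];V=c['color'].max(2);near=np.hypot(P[...,0]-.546,P[...,1]-.035)<.065
q=P[near&(z>.104)&(z<.13)&(V<75)]
[vx,vy,x0,y0]=cv2.fitLine(q[:,:2].astype(np.float32),cv2.DIST_HUBER,0,.01,.01).ravel();print(np.degrees(np.arctan(vy/vx)),len(q))
for xx in np.arange(.532,.582,.006):
    s=q[abs(q[:,0]-xx)<.003]; print(round(xx,3),np.percentile(s[:,2],80).round(4),(s[:,1].min()+s[:,1].max())/2,np.ptp(s[:,1]))
f=P[near&(z>.104)&(z<.13)&(V>85)&(P[...,0]>.57)];print('fork',f.mean(0),f.min(0),f.max(0))
m=near&(z>.064)&(z<.072);p=P[m];print('roll',p.min(0),p.max(0))
E
```

```text
-0.27819538 1215
0.532 0.1187 0.033937810085674966 0.015540715932962995
0.538 0.1191 0.03410386765882381 0.015735577625846237
0.544 0.1186 0.03393953556756628 0.015120866441369014
0.55 0.118 0.03378953017417789 0.015931959672396502
0.556 0.1176 0.03352039605752064 0.015294866952083888
0.562 0.1171 0.03421403446101981 0.014461377404381016
0.568 0.1166 0.03391184594171698 0.015277102288504842
0.574 0.116 0.03378683897622286 0.014627868771164301
0.58 0.1147 0.0339384924940604 0.012959135444049294
fork [0.58939162 0.03293219 0.11144248] [0.57152979 0.01934262 0.10422509] [0.59830314 0.04687598 0.1148831 ]
roll [0.51227706 0.00064158 0.0640239 ] [0.57874482 0.06784702 0.07199741]
```

Request:
carry_out:
  grip: [0, 0, 0, 0, 0, 0, 0]
  slide:
    - [-2, -2, 0]
    - [0, 0, 30]
    - [0, 0, 30]
    - [0, 0, 30]
    - [0, 0, 20]
    - [0, 0, 8]
    - [0, 0, 0]
  twist:
    - [0, -0.01, 0.05]
    - [0, 0, 0]
    - [0, 0, 0]
    - [0, 0, 0]
    - [0, 0, 0]
    - [0, 0, 0]
    - [0, 0, 0]

```text
time_s: 2.1
position: [0.5511, 0.0341, 0.0963]
tcp_rot: [[-1.0, 0.025, 0.003], [0.025, 1.0, 0.001], [-0.003, 0.002, -1.0]]
force: [0.6, -0.5, 0.2]
opening: 0.501
```

Request:
carry_out:
  grip: [0, -1, -1, -1, -1, -1]
  slide:
    - [0, 0, 3]
    - [0, 0, 0]
    - [0, 0, 0]
    - [0, 0, 0]
    - [0, 0, 0]
    - [0, 0, 0]
  twist:
    - [0, 0, 0]
    - [0, 0, 0]
    - [0, 0, 0]
    - [0, 0, 0]
    - [0, 0, 0]
    - [0, 0, 0]

```text
time_s: 2.7
position: [0.5539, 0.0344, 0.0972]
tcp_rot: [[-1.0, 0.026, 0.011], [0.026, 1.0, 0.001], [-0.011, 0.002, -1.0]]
force: [-0.3, 1.6, -1.8]
opening: 0.173
```

Request:
carry_out:
  grip: [-1, -1, -1, -1]
  slide:
    - [-0.3, 0, -4]
    - [-0.7, 0, -4]
    - [-1, 0, -3.6]
    - [-1.5, 0, -3.5]
  twist:
    - [0, 0, 0]
    - [0, 0, 0]
    - [0, 0, 0]
    - [0, 0, 0]

```text
time_s: 3.1
position: [0.5566, 0.0344, 0.1103]
tcp_rot: [[-1.0, 0.026, 0.007], [0.026, 1.0, 0.002], [-0.007, 0.002, -1.0]]
force: [1.8, 0.2, -9.6]
opening: 0.169
```

```bash
python3 - <<'E'
from h import *
s=bot.read_state(); print(s['force'],s['moment'],s['position']); c=grab('scene'); cv2.imwrite('pics/s2.png',cv2.resize(c['color'][160:310,290:440,::-1],None,fx=4,fy=4,interpolation=cv2.INTER_CUBIC))
E
```

```text
[ 1.78007096  0.24020951 -9.63267301] [ 0.18892852 -0.18646834  0.00327702] [0.55655708 0.03439871 0.11031669]
```

View pics/s2.png

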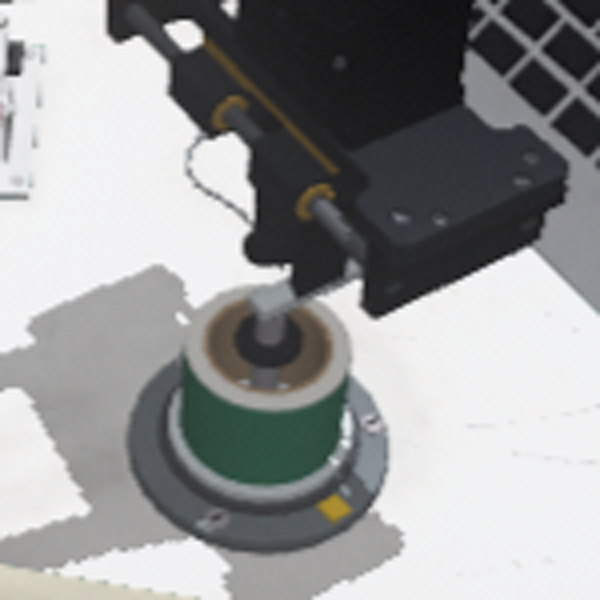

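Request:
carry_out:
  grip: [-1, -1, -1, -1]
  slide:
    - [-2, 0, -4.2]
    - [-2.5, 0, -4]
    - [-2.8, 0, -3.6]
    - [-3, 0, -3]
  twist:
    - [0, 0, 0]
    - [0, 0, 0]
    - [0, 0, 0]
    - [0, 0, 0]

```text
time_s: 3.55
position: [0.5639, 0.0342, 0.1242]
tcp_rot: [[-1.0, 0.026, -0.002], [0.026, 1.0, 0.002], [0.002, 0.002, -1.0]]
force: [0.8, -1.0, -13.6]
opening: 0.175
```

Request:
carry_out:
  grip: [-1, -1, -1, -1]
  slide:
    - [-4, 0, -2.2]
    - [-4.2, 0, -2]
    - [-4.2, 0, -1.4]
    - [-4.2, 0, -1]
  twist:
    - [0, 0, 0]
    - [0, 0, 0]
    - [0, 0, 0]
    - [0, 0, 0]

```text
time_s: 3.95
position: [0.5708, 0.0341, 0.1299]
tcp_rot: [[-0.999, 0.025, -0.026], [0.024, 1.0, 0.003], [0.026, 0.002, -1.0]]
force: [-6.6, -0.9, -5.0]
opening: 0.172
```

Request:
carry_out:
  grip: [-1, -1, -1, -1]
  slide:
    - [-6, 0, -1.5]
    - [-6, 0, -1.5]
    - [-6, 0, -1]
    - [-6, 0, -0.5]
  twist:
    - [0, 0, 0]
    - [0, 0, 0]
    - [0, 0, 0]
    - [0, 0, 0]

```text
time_s: 4.35
position: [0.5841, 0.0338, 0.1356]
tcp_rot: [[-0.998, 0.022, -0.053], [0.022, 1.0, 0.003], [0.053, 0.001, -0.999]]
force: [-6.2, -0.7, -1.8]
opening: 0.171
```

```bash
python3 - <<'E'
from h import *
s=bot.read_state(); print(s['force'],s['moment'],s['position']); c=grab('scene'); cv2.imwrite('pics/s3.png',cv2.resize(c['color'][160:310,290:440,::-1],None,fx=4,fy=4,interpolation=cv2.INTER_CUBIC))
E
```

```text
[-6.15041154 -0.71827459 -1.76853366] [ 0.05819774  1.36939886 -0.01013058] [0.58414946 0.03382059 0.13564318]
```

View pics/s3.png

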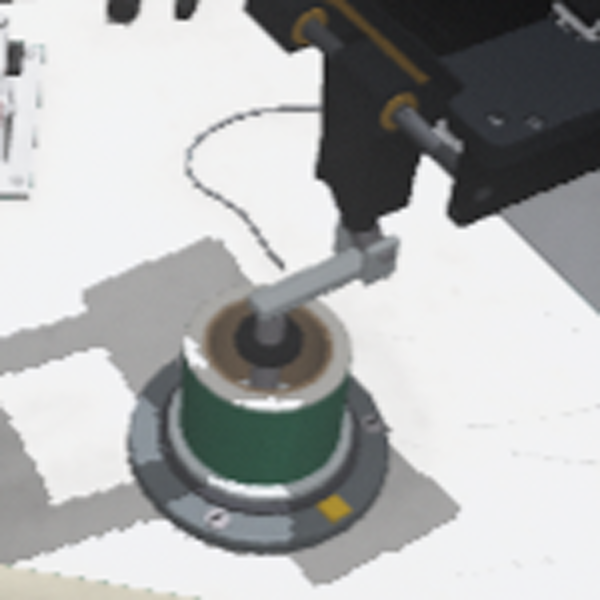

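Request:
carry_out:
  grip: [-1, -1, -1, -1]
  slide:
    - [-5, 0, 0]
    - [-5, 0, 0]
    - [-6, 0, 0.3]
    - [-6, 0, 0.3]
  twist:
    - [0, -0.01, 0]
    - [0, -0.02, 0]
    - [0, -0.02, 0]
    - [0, -0.02, 0]

```text
time_s: 4.8
position: [0.6013, 0.0335, 0.1384]
tcp_rot: [[-1.0, 0.021, 0.006], [0.021, 1.0, 0.001], [-0.006, 0.001, -1.0]]
force: [0.0, -0.1, -1.1]
opening: 0.096
```

```bash
python3 - <<'E'
from h import *
s=bot.read_state(); print(s['force'],s['position'],s['opening']); c=grab('scene'); cv2.imwrite('pics/s4.png',cv2.resize(c['color'][160:310,290:440,::-1],None,fx=4,fy=4,interpolation=cv2.INTER_CUBIC))
E
```

```text
[ 0.04424266 -0.05277087 -1.1252504 ] [0.60131443 0.03350865 0.1383913 ] 0.09626940974466028
```

View pics/s4.png

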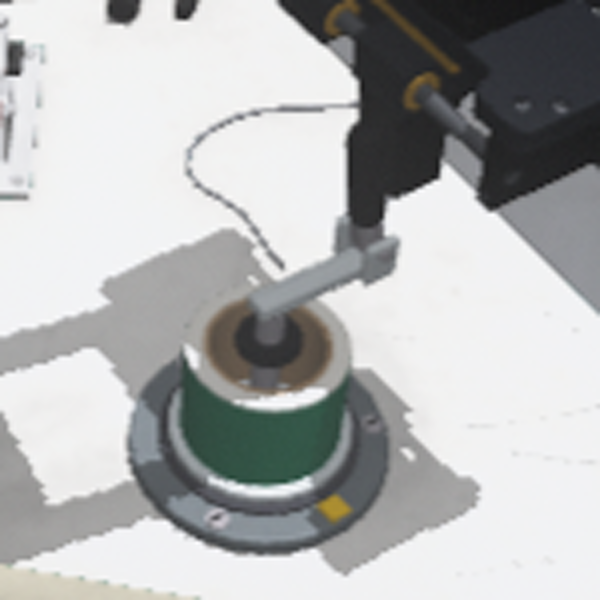

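The picture shows the barrel standing. The pads slid off past it at about the stop. I'll open, lift clear and check the grip angle.

Request:
carry_out:
  grip: [0.2, 0.2, 0.2, 0.2, 0.2, 0.2, 0.2]
  slide:
    - [0, 0, 0]
    - [0, 0, 0]
    - [0, 0, 0]
    - [0, 0, -30]
    - [0, 0, -35]
    - [0, 0, -35]
    - [30, 0, -10]
  twist:
    - [0, 0, 0]
    - [0, 0, 0]
    - [0, 0, 0]
    - [0, 0, 0]
    - [0, 0, 0]
    - [0, 0, 0]
    - [0, 0, 0]

```text
time_s: 5.55
position: [0.5834, 0.0326, 0.2583]
tcp_rot: [[-0.999, 0.022, 0.038], [0.022, 1.0, -0.002], [-0.038, -0.001, -0.999]]
force: [-0.2, 0.5, 0.3]
opening: 0.571
```

```bash
python3 - <<'E'
from h import *
s=bot.read_state(); print(s['force'],s['position'],s['opening'])
for n in ['scene','side','wrist']:
    c=grab(n); np.save(n+'5.npy',c,allow_pickle=True); save(c,n+'5.png')
    P=cloud(c);x,y,z=P[...,0],P[...,1],P[...,2]; V=c['color'].max(2)
    m=(np.hypot(x-.591,y-.034)<.03)&(z>.10)&(z<.178); q=P[m]; print(n,len(q))
    for a in np.arange(.10,.178,.008):
        t=q[(q[:,2]>=a)&(q[:,2]<a+.008)]
        if len(t)>2: print(a.round(3),len(t),t.mean(0).round(4),t.min(0).round(4)[:2],t.max(0).round(4)[:2])
E
cat > z.py <<'E'
import cv2,sys
a=cv2.imread('pics/'+sys.argv[1]);x,y,w,h,f=map(int,sys.argv[3:8])
cv2.imwrite('pics/'+sys.argv[2],cv2.resize(a[y:y+h,x:x+w],None,fx=f,fy=f,interpolation=cv2.INTER_CUBIC))
E
python3 z.py scene5.png s5z.png 290 160 150 150 4
```

```text
[-0.22949276  0.53604717  0.33420885] [0.58340225 0.0325686  0.25827304] 0.5710765377631742
scene 383
0.1 53 [0.5875 0.0305 0.1042] [0.5639 0.0187] [0.5986 0.0458]
0.108 71 [0.5895 0.0299 0.1112] [0.584  0.0202] [0.5998 0.0478]
0.116 22 [0.588  0.0299 0.12  ] [0.583  0.0266] [0.5958 0.0352]
0.124 33 [0.5855 0.0299 0.1283] [0.5813 0.0261] [0.5927 0.0379]
0.132 33 [0.5844 0.0299 0.1362] [0.5802 0.0255] [0.5916 0.0373]
0.14 33 [0.5831 0.0297 0.1441] [0.5788 0.0258] [0.5904 0.0369]
0.148 34 [0.5817 0.0299 0.1518] [0.578  0.0253] [0.5895 0.0367]
0.156 37 [0.5815 0.0296 0.1599] [0.5761 0.026 ] [0.588  0.0379]
0.164 67 [0.5825 0.0324 0.1679] [0.5758 0.0265] [0.5896 0.0401]
side 305
0.1 40 [0.5882 0.0293 0.1039] [0.575  0.0202] [0.5987 0.0446]
0.108 52 [0.5897 0.0286 0.1114] [0.5834 0.0201] [0.5978 0.0461]
0.116 19 [0.5881 0.0292 0.1198] [0.5823 0.0265] [0.5942 0.0342]
0.124 24 [0.5863 0.0288 0.1276] [0.5815 0.026 ] [0.5929 0.0344]
0.132 31 [0.585  0.0296 0.1357] [0.5799 0.0254] [0.5921 0.0385]
0.14 30 [0.5845 0.0286 0.1442] [0.5786 0.0252] [0.592  0.0353]
0.148 29 [0.583  0.029  0.1524] [0.5773 0.0256] [0.5923 0.0355]
0.156 32 [0.5827 0.0289 0.16  ] [0.5768 0.0258] [0.5914 0.0345]
0.164 48 [0.5828 0.0318 0.1681] [0.5765 0.0267] [0.5905 0.039 ]
wrist 659
0.1 36 [0.5851 0.0318 0.1043] [0.5829 0.0197] [0.589  0.0461]
0.108 167 [0.5899 0.0328 0.1111] [0.5833 0.0197] [0.5995 0.0461]
0.124 25 [0.5819 0.033  0.1278] [0.5801 0.0266] [0.5857 0.0403]
0.132 25 [0.5816 0.0334 0.1361] [0.5792 0.0251] [0.5879 0.041 ]
0.14 25 [0.5797 0.0333 0.1444] [0.5779 0.0263] [0.585  0.0407]
0.148 26 [0.5789 0.0334 0.152 ] [0.5766 0.0255] [0.5842 0.0405]
0.156 45 [0.5779 0.0329 0.1608] [0.5755 0.0259] [0.5845 0.0412]
0.164 309 [0.5823 0.0333 0.1684] [0.5757 0.0259] [0.5911 0.041 ]
```

View pics/s5z.png

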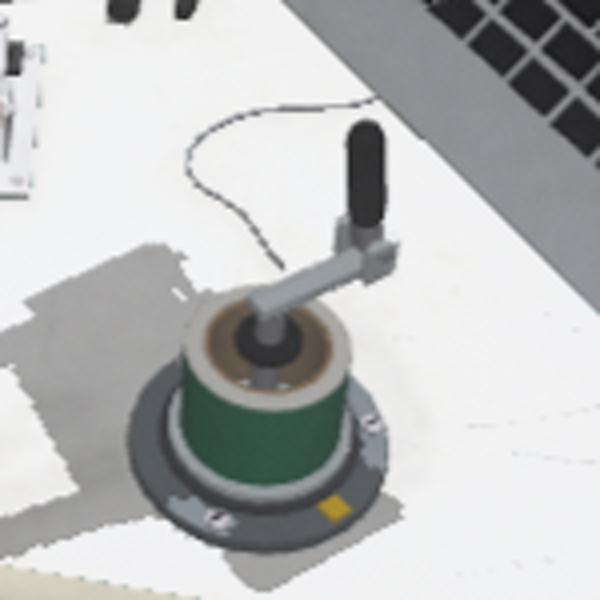

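View pics/wrist5.png

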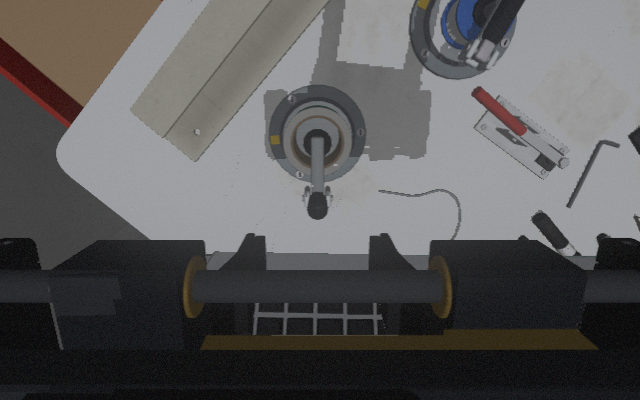

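The depth shows the barrel leaning about 8° short of vertical: its -x face goes from 0.580 at z 0.128 to 0.5755 at z 0.161. I'll push it onto the stop with shut fingers from the -x side.

Request:
carry_out:
  grip: [-1, -1, -1, -1, -1, -1, -1, -1]
  slide:
    - [15, 1, 0]
    - [15, 0, 0]
    - [0, 0, 0]
    - [0, 0, 20]
    - [0, 0, 30]
    - [0, 0, 30]
    - [0, 0, 20]
    - [0, 0, 8]
  twist:
    - [0, 0.03, 0]
    - [0, 0, 0]
    - [0, 0, 0]
    - [0, 0, 0]
    - [0, 0, 0]
    - [0, 0, 0]
    - [0, 0, 0]
    - [0, 0, 0]

```text
time_s: 6.5
position: [0.5509, 0.0349, 0.1415]
tcp_rot: [[-1.0, 0.023, -0.003], [0.023, 1.0, 0.0], [0.003, -0.0, -1.0]]
force: [0.5, 1.5, 0.3]
opening: 0.018
```

Request:
carry_out:
  grip: [-1, -1, -1, -1]
  slide:
    - [-5, -1.5, -1]
    - [-5, 0, -1]
    - [-4, 0, -1]
    - [-3, 0, 0]
  twist:
    - [0, 0, 0]
    - [0, 0, 0]
    - [0, 0, 0]
    - [0, 0, 0]

```text
time_s: 6.9
position: [0.5706, 0.0327, 0.1446]
tcp_rot: [[-1.0, 0.023, -0.004], [0.023, 1.0, 0.0], [0.004, 0.0, -1.0]]
force: [-0.5, 0.1, -0.1]
opening: 0.005
```

Request:
carry_out:
  grip: [-1, -1, -1]
  slide:
    - [-2, 0, 0]
    - [-2, 0, 0]
    - [-2, 0, 0]
  twist:
    - [0, 0, 0]
    - [0, 0, 0]
    - [0, 0, 0]

```text
time_s: 7.2
position: [0.5734, 0.0328, 0.1452]
tcp_rot: [[-1.0, 0.022, -0.012], [0.022, 1.0, 0.0], [0.012, -0.0, -1.0]]
force: [-5.4, -1.6, 0.9]
opening: 0.007
```

Request:
carry_out:
  grip: [-1, -1, -1]
  slide:
    - [-3, 0, 0]
    - [-3, 0, 0]
    - [-3, 0, 0]
  twist:
    - [0, 0, 0]
    - [0, 0, 0]
    - [0, 0, 0]

```text
time_s: 7.5
position: [0.5734, 0.033, 0.1452]
tcp_rot: [[-0.999, 0.02, -0.032], [0.02, 1.0, 0.0], [0.032, -0.0, -0.999]]
force: [-7.7, -1.1, 4.8]
opening: 0.001
```

Request:
carry_out:
  grip: [-1, -1, -1, -1, -1]
  slide:
    - [10, 0, 0]
    - [10, 0, 0]
    - [0, 0, -30]
    - [0, 0, -40]
    - [0, 0, -20]
  twist:
    - [0, -0.02, 0]
    - [0, -0.01, 0]
    - [0, 0, 0]
    - [0, 0, 0]
    - [0, 0, 0]

```text
time_s: 8.0
position: [0.5555, 0.0332, 0.2373]
tcp_rot: [[-1.0, 0.021, 0.006], [0.021, 1.0, -0.0], [-0.006, -0.0, -1.0]]
force: [0.5, 0.2, 0.6]
opening: 0.005
```

```bash
cat > up.py <<'E'
from h import *
import sys
tag=sys.argv[1]; cx,cy=float(sys.argv[2]),float(sys.argv[3])
s=bot.read_state(); print(s['time_s'],s['force'],s['position'],s['tcp_rot'].round(3).tolist(),s['opening'])
for n in ['scene','side','wrist']:
    c=grab(n); np.save(n+tag+'.npy',c,allow_pickle=True); save(c,n+tag+'.png')
    P=cloud(c);x,y,z=P[...,0],P[...,1],P[...,2]; V=c['color'].max(2)
    m=(np.hypot(x-cx,y-cy)<.03)&(z>.10)&(z<.178); q=P[m]; print(n,len(q))
    for a in np.arange(.108,.178,.008):
        t=q[(q[:,2]>=a)&(q[:,2]<a+.008)]
        if len(t)>2: print(a.round(3),len(t),t.mean(0).round(4),t.min(0).round(4)[:2],t.max(0).round(4)[:2])
E
python3 up.py 6 .591 .034; python3 z.py scene6.png s6z.png 290 160 150 150 4
```

```text
8.0 [0.52298066 0.16068926 0.63574964] [0.55548062 0.0332281  0.23728481] [[-1.0, 0.021, 0.006], [0.021, 1.0, -0.0], [-0.006, -0.0, -1.0]] 0.005457410081872569
scene 404
0.108 74 [0.5897 0.0305 0.1112] [0.5843 0.02  ] [0.5992 0.0478]
0.116 21 [0.5892 0.0303 0.1191] [0.5855 0.0273] [0.5948 0.0377]
0.124 38 [0.5881 0.0297 0.1284] [0.5831 0.0251] [0.5973 0.0375]
0.132 32 [0.5881 0.03   0.1359] [0.583  0.0251] [0.5951 0.0395]
0.14 38 [0.5878 0.0298 0.1437] [0.5832 0.0258] [0.5959 0.037 ]
0.148 39 [0.5878 0.0302 0.1517] [0.5835 0.0248] [0.595  0.0381]
0.156 42 [0.5887 0.0295 0.1599] [0.5843 0.026 ] [0.596  0.0379]
0.164 65 [0.5899 0.0323 0.1683] [0.5834 0.0268] [0.5971 0.0404]
side 319
0.108 56 [0.5896 0.0293 0.1118] [0.5838 0.0203] [0.598  0.0466]
0.116 17 [0.5891 0.0302 0.1203] [0.5851 0.0272] [0.5955 0.0371]
0.124 28 [0.5889 0.0293 0.128 ] [0.5842 0.0257] [0.5983 0.0354]
0.132 35 [0.5885 0.0297 0.1362] [0.5845 0.0242] [0.597 0.039]
0.14 30 [0.5896 0.0288 0.1443] [0.5841 0.0257] [0.5997 0.0347]
0.148 32 [0.5891 0.0296 0.1522] [0.5838 0.0256] [0.5979 0.037 ]
0.156 32 [0.5885 0.0295 0.1603] [0.5839 0.0242] [0.5966 0.0387]
0.164 50 [0.5905 0.0316 0.1684] [0.5841 0.0253] [0.598  0.0394]
wrist 465
0.108 231 [0.5887 0.0328 0.1112] [0.5828 0.0197] [0.5976 0.0469]
0.116 15 [0.5855 0.0328 0.1202] [0.5837 0.0278] [0.5881 0.038 ]
0.124 60 [0.5852 0.0329 0.1283] [0.583  0.0254] [0.59   0.0403]
0.132 60 [0.5847 0.0329 0.1362] [0.5833 0.0264] [0.5874 0.0393]
0.14 36 [0.5842 0.0333 0.1429] [0.5834 0.0282] [0.5861 0.0384]
```

View pics/s6z.png

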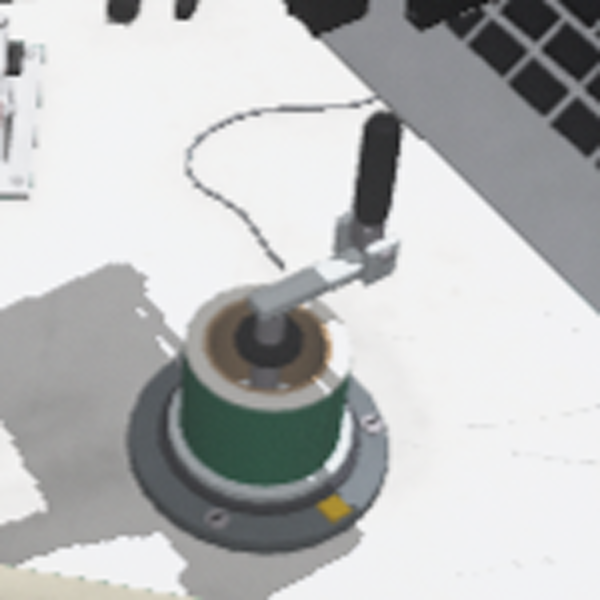

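The grip is upright: its face stays at x = 0.583–0.584 from z 0.12 to 0.17, and the crank has not moved. Now I straddle it loosely from above.

Request:
carry_out:
  grip: [0, 0, 0, 0, 0, 0, 0]
  slide:
    - [-17, 0, 0]
    - [-16, 0, 0]
    - [0, 0, 0]
    - [0, 0, 25]
    - [0, 0, 25]
    - [0, 0, 25]
    - [0, 0, 20]
  twist:
    - [0, 0, 0]
    - [0, 0, 0]
    - [0, 0, 0]
    - [0, 0, 0]
    - [0, 0, 0]
    - [0, 0, 0]
    - [0, 0, 0]

```text
time_s: 8.85
position: [0.5873, 0.0329, 0.1341]
tcp_rot: [[-1.0, 0.022, 0.005], [0.022, 1.0, 0.0], [-0.005, 0.001, -1.0]]
force: [-0.4, 0.0, 0.2]
opening: 0.483
```

Request:
carry_out:
  grip: [-0.5, -0.55, -0.55, -0.55]
  slide:
    - [-3, 0, 6]
    - [-1, 0.5, 2]
    - [0, 0, 0]
    - [0, 0, 0]
  twist:
    - [0, 0, 0]
    - [0, 0, 0]
    - [0, 0, 0]
    - [0, 0, 0]

```text
time_s: 9.25
position: [0.5875, 0.0338, 0.1218]
tcp_rot: [[-1.0, 0.022, -0.005], [0.022, 1.0, 0.002], [0.005, 0.002, -1.0]]
force: [0.6, -0.1, 0.1]
opening: 0.258
```

Request:
carry_out:
  grip: [-0.55, -0.55, -0.55, -0.55, -0.55]
  slide:
    - [-3, 0, -3]
    - [0.3, -5.4, 0]
    - [0.3, -5.4, 0]
    - [0.3, -5.4, 0]
    - [0.3, -5.4, 0]
  twist:
    - [0, 0, 0]
    - [0, 0, 0.12]
    - [0, 0, 0.12]
    - [0, 0, 0.12]
    - [0, 0, 0.12]

```text
time_s: 9.75
position: [0.5886, 0.0151, 0.1299]
tcp_rot: [[-0.868, 0.497, 0.005], [0.497, 0.868, 0.005], [-0.002, 0.006, -1.0]]
force: [0.2, 1.7, -1.3]
opening: 0.221
```

```bash
cat > pol.py <<'E'
from h import *
s=bot.read_state();p=s['position'];R=s['tcp_rot'];d=p[:2]-[.546,.034]
print('r',np.hypot(*d)*1e3,'ang',np.degrees(np.arctan2(d[1],d[0])),'tool ang',np.degrees(np.arctan2(-R[1,0],-R[0,0])),'z',p[2],'tilt',R[:,2].round(3),s['force'].round(1),s['opening'],s['time_s'])
E
python3 pol.py
```

```text
r 46.58536521178342 ang -23.94201344014599 tool ang -29.776658969266382 z 0.12985329584641708 tilt [ 0.005  0.005 -1.   ] [ 0.2  1.7 -1.3] 0.22148160668837585 9.75
```

Request:
carry_out:
  grip: [-0.55, -0.55, -0.55, -0.55]
  slide:
    - [0.3, -5.4, 2]
    - [0.3, -5.4, 1]
    - [0.3, -5.4, 0.5]
    - [0.3, -5.4, 0]
  twist:
    - [0, 0, 0.08]
    - [0, 0, 0.1]
    - [0, 0, 0.11]
    - [0, 0, 0.12]

```text
time_s: 10.15
position: [0.5791, -0.0001, 0.1312]
tcp_rot: [[-0.583, 0.812, 0.018], [0.812, 0.583, 0.006], [-0.005, 0.018, -1.0]]
force: [0.8, 0.8, -1.7]
opening: 0.226
```

```bash
python3 pol.py
```

```text
r 47.50355954911931 ang -45.87904237449511 tool ang -54.33355764675164 z 0.1312215098616128 tilt [ 0.018  0.006 -1.   ] [ 0.8  0.8 -1.7] 0.22571651155971995 10.15
```

Request:
carry_out:
  grip: [-0.55, -0.55, -0.55, -0.55]
  slide:
    - [0.3, -5.4, 1.5]
    - [0.3, -5.4, 1]
    - [0.3, -5.4, 0.5]
    - [0.3, -5.4, 0]
  twist:
    - [0, 0, 0.06]
    - [0, 0, 0.08]
    - [0, 0, 0.08]
    - [0, 0, 0.08]

```text
time_s: 10.55
position: [0.5663, -0.0098, 0.1332]
tcp_rot: [[-0.303, 0.952, 0.035], [0.953, 0.303, 0.006], [-0.005, 0.035, -0.999]]
force: [1.5, 0.1, -0.1]
opening: 0.222
```

```bash
python3 pol.py
```

```text
r 48.31582534235567 ang -65.11204555724909 tool ang -72.37083710293462 z 0.13323036658902804 tilt [ 0.035  0.006 -0.999] [ 1.5  0.1 -0.1] 0.22245684084608297 10.55
```

Request:
carry_out:
  grip: [-0.55, -0.55, -0.55]
  slide:
    - [1, -5.4, 1.5]
    - [1, -5.4, 1]
    - [1, -4.5, 0.5]
  twist:
    - [0.02, 0, 0.05]
    - [0.02, 0, 0.08]
    - [0.02, 0, 0.08]

```text
time_s: 10.85
position: [0.5566, -0.012, 0.1347]
tcp_rot: [[-0.087, 0.996, -0.009], [0.996, 0.087, -0.01], [-0.009, -0.009, -1.0]]
force: [1.8, -0.0, -2.6]
opening: 0.232
```

```bash
python3 pol.py; python3 - <<'E'
from h import *
for n in ['scene','wrist']:
    c=grab(n); np.save(n+'7.npy',c,allow_pickle=True); save(c,n+'7.png')
E
python3 z.py scene7.png s7z.png 290 160 150 150 4
```

```text
r 47.237175754037274 ang -77.02942465508929 tool ang -85.0038135318998 z 0.13471824598210197 tilt [-0.009 -0.01  -1.   ] [ 1.8 -0.  -2.6] 0.23160863868919138 10.85
```

View pics/s7z.png

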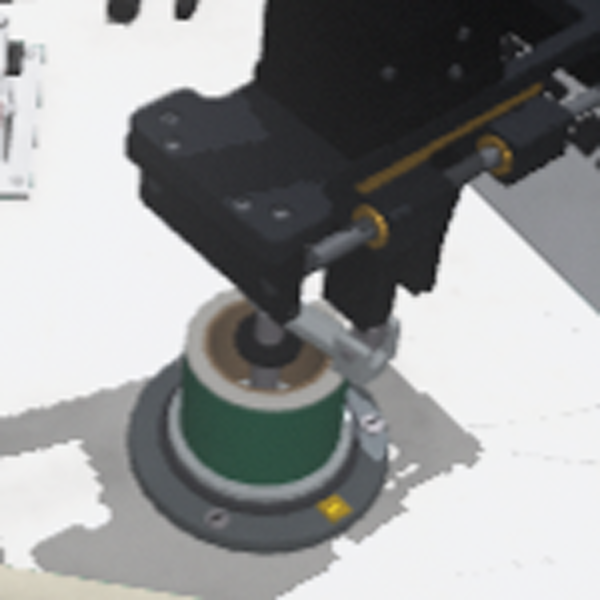

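View pics/wrist7.png

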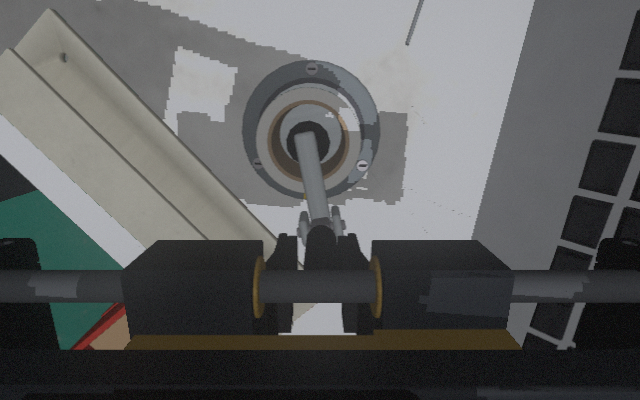

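Request:
carry_out:
  grip: [-0.55, -0.55]
  slide:
    - [0.3, -4, 0.5]
    - [0.3, -3, 0.5]
  twist:
    - [0, 0, 0]
    - [0, 0, 0]

```text
time_s: 11.15
position: [0.5522, -0.0127, 0.1352]
tcp_rot: [[-0.094, 0.996, -0.001], [0.995, 0.094, -0.011], [-0.011, -0.002, -1.0]]
force: [2.2, -1.2, -1.4]
opening: 0.226
```

```bash
cat > arm.py <<'E'
from h import *
import sys
s=bot.read_state();print(s['position'],s['force'].round(1))
for n in ['wrist','scene','side']:
    c=grab(n); np.save(n+sys.argv[1]+'.npy',c,allow_pickle=True); save(c,n+sys.argv[1]+'.png')
    P=cloud(c);x,y,z=P[...,0],P[...,1],P[...,2]
    m=(np.hypot(x-.546,y-.034)<.06)&(z>.094)&(z<.101)&(y<.045)&(np.hypot(x-.546,y-.034)<.033)
    q=P[m]
    # centreline: bins along y
    cc=[]
    for a in np.arange(.0,.04,.003):
        t=q[(q[:,1]>=a)&(q[:,1]<a+.003)]
        if len(t)>3: cc.append([(t[:,0].min()+t[:,0].max())/2,a+.0015,np.ptp(t[:,0])])
    cc=np.array(cc)
    if len(cc)>3:
        k=np.polyfit(cc[:,1],cc[:,0],1); print(n,len(q),'arm ang',-90-np.degrees(np.arctan(k[0])),'widths',(cc[:,2]*1e3).round(1),'x at mark y -.0143',np.polyval(k,-.0143).round(4),'x at y.034',np.polyval(k,.034).round(4))
E
python3 arm.py 8; python3 pol.py
```

```text
[ 0.55220168 -0.01270375  0.13523449] [ 2.2 -1.2 -1.4]
wrist 1510 arm ang -80.13984843159481 widths [10.6 12.  12.  12.  11.9 11.9 11.8 12.4 11.7 12.3 11.6 12.2 12.1 11.5] x at mark y -.0143 0.5548 x at y.034 0.5464
scene 93 arm ang -93.29137958293984 widths [ 2.2 10.1 12.  12.9 11.8 10.7 13.8  8.2  5.2] x at mark y -.0143 0.5485 x at y.034 0.5513
side 98 arm ang -80.21202184925531 widths [10.2 10.2  8.2  8.9 11.3 11.2  9.5 12.9 11.9  9.   9.9  8.2] x at mark y -.0143 0.5546 x at y.034 0.5463
r 46.889929506302195 ang -83.21783504149167 tool ang -84.64731493915187 z 0.13507759847784018 tilt [-0.003 -0.011 -1.   ] [ 1.1 -0.3  0.9] 0.22307693509848228 11.3
```

View pics/wrist8.png

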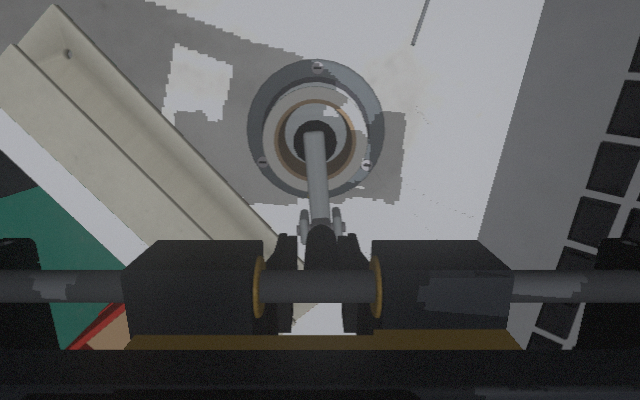

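Request:
carry_out:
  grip: [-0.55, -0.55]
  slide:
    - [0.3, -3, 0.5]
    - [0.3, -2.5, 0.5]
  twist:
    - [0, 0, 0]
    - [0, 0, 0]

```text
time_s: 11.5
position: [0.5471, -0.0129, 0.1348]
tcp_rot: [[-0.094, 0.996, 0.0], [0.996, 0.094, -0.012], [-0.012, -0.001, -1.0]]
force: [1.9, -1.0, 0.5]
opening: 0.225
```

```bash
python3 arm.py 9; python3 pol.py
```

```text
[ 0.54713066 -0.01291544  0.13475227] [ 1.9 -1.   0.5]
wrist 1509 arm ang -86.58150288765106 widths [11.3 11.4 11.9 12.  11.9 11.7 11.2 11.8 11.7 11.6 11.7 12.1 11.5 11.5] x at mark y -.0143 0.5492 x at y.034 0.5463
scene 101 arm ang -93.70759675435188 widths [11.5 10.3 11.2  8.6  7.9 10.1  9.9  9.1  7.6  5.1] x at mark y -.0143 0.5454 x at y.034 0.5485
side 81 arm ang -88.6685611003824 widths [ 8.6  8.5  8.7  8.6  7.9  7.1  5.8  7.   5.7  8.7 10.1 10.5] x at mark y -.0143 0.5464 x at y.034 0.5453
r 46.715104672101525 ang -89.39931269112682 tool ang -84.63403140077364 z 0.13451143847023325 tilt [-0.002 -0.011 -1.   ] [ 1.2 -0.   1. ] 0.22447778892840192 11.65
```

Request:
carry_out:
  grip: [0, 0, 0, 0, 0, 0, 0, 0]
  slide:
    - [0, 0, 0]
    - [0, 0, 0]
    - [0, 0, 0]
    - [0, 0, -15]
    - [0, 0, -40]
    - [0, 0, -40]
    - [0, 0, -20]
    - [0, 0, 0]
  twist:
    - [0, 0, 0]
    - [0, 0, 0]
    - [0, 0, 0]
    - [0, 0, 0]
    - [0, 0, 0]
    - [0, 0, 0]
    - [0, 0, 0]
    - [0, 0, 0]

```text
time_s: 12.45
position: [0.5405, -0.0095, 0.2488]
tcp_rot: [[-0.094, 0.995, -0.022], [0.996, 0.094, -0.006], [-0.004, -0.023, -1.0]]
force: [-0.0, 0.4, -0.6]
opening: 0.495
```

Request:
carry_out:
  grip: [0, 0, 0, 0]
  slide:
    - [-45, 0, 0]
    - [-45, 0, 0]
    - [-30, 0, 0]
    - [0, 0, 0]
  twist:
    - [0, 0, 0]
    - [0, 0, 0]
    - [0, 0, 0]
    - [0, 0, 0]

```text
time_s: 12.85
position: [0.5496, -0.1296, 0.2446]
tcp_rot: [[-0.1, 0.995, -0.029], [0.995, 0.1, -0.003], [-0.0, -0.029, -1.0]]
force: [-0.1, 0.4, 0.2]
opening: 0.501
```

```bash
python3 arm.py a; python3 up.py b .549 -.011; python3 - <<'E'
from h import *
for n in ['wristb','sceneb','sideb']:
    c=load(n+'.npy'); P=cloud(c); hsv=cv2.cvtColor(c['color'],cv2.COLOR_RGB2HSV)
    y=(hsv[...,0]>20)&(hsv[...,0]<35)&(hsv[...,1]>150)&(hsv[...,2]>120)&(P[...,2]<.03)&(P[...,2]>-.02)
    nn,l,st,ce=cv2.connectedComponentsWithStats(y.astype(np.uint8))
    for i in range(1,nn):
        if st[i,4]>8: print(n,ce[i].round(1),st[i,4],onplane(c,ce[i],.012).round(4))
E
python3 z.py sceneb.png sbz.png 290 160 150 150 4
```

```text
[ 0.5496039  -0.12957433  0.24460923] [-0.1  0.4  0.2]
scene 148 arm ang -88.89005942303045 widths [10.3  9.9 12.  11.2  9.3 10.8 11.  10.2 11.8 10.5 11.8 10.2 12.2] x at mark y -.0143 0.5478 x at y.034 0.5469
side 95 arm ang -87.0669584323305 widths [ 8.1 10.4 10.3  9.9  9.7  9.9  9.6  9.7  9.8 10.1 10.9  8. ] x at mark y -.0143 0.5487 x at y.034 0.5462
13.0 [ 0.73410817  0.38222577 -0.43208742] [ 0.54859933 -0.12532867  0.24475352] [[-0.103, 0.994, -0.031], [0.995, 0.103, -0.0], [0.003, -0.03, -1.0]] 0.4964187251514245
scene 445
0.108 82 [ 0.5456 -0.0123  0.1112] [ 0.5349 -0.0188] [ 0.5625 -0.0036]
0.116 24 [ 0.5461 -0.013   0.1197] [ 0.542  -0.0167] [ 0.5533 -0.0041]
0.124 40 [ 0.5452 -0.0133  0.1278] [ 0.5409 -0.0173] [ 0.5535 -0.0069]
0.132 39 [ 0.5452 -0.0131  0.1362] [ 0.5403 -0.0179] [ 0.5516 -0.0052]
0.14 42 [ 0.545  -0.0126  0.1441] [ 0.5407 -0.017 ] [ 0.553  -0.0043]
0.148 43 [ 0.5453 -0.0119  0.1518] [ 0.5405 -0.0167] [ 0.5524 -0.0047]
0.156 41 [ 0.545  -0.0113  0.1601] [ 0.5411 -0.0157] [ 0.5541 -0.0021]
0.164 80 [ 0.5475 -0.0091  0.1683] [ 0.5401 -0.0157] [ 0.5557 -0.00
[... 638 characters left out ...]
.0193] [ 0.562  -0.0023]
0.124 36 [ 0.5476 -0.0161  0.1286] [ 0.5409 -0.0176] [ 0.555  -0.0122]
0.132 44 [ 0.5484 -0.0152  0.1362] [ 0.5409 -0.0171] [ 0.5561 -0.0086]
0.14 49 [ 0.548  -0.0152  0.1442] [ 0.5409 -0.0171] [ 0.555  -0.0114]
0.148 53 [ 0.548  -0.0148  0.1525] [ 0.5409 -0.0165] [ 0.5554 -0.0108]
0.156 58 [ 0.5474 -0.0142  0.1602] [ 0.5408 -0.0161] [ 0.5558 -0.0092]
0.164 515 [ 0.5482 -0.0086  0.1688] [ 0.5406 -0.0154] [ 0.5559 -0.0007]
wristb [334.5  66.4] 65 [[ 0.5496 -0.015   0.012 ]]
sceneb [253.9 257. ] 26 [[0.4143 0.1456 0.012 ]]
sceneb [373.  286.5] 32 [[ 0.5504 -0.0141  0.012 ]]
sideb [266. 229.] 15 [[0.4132 0.146  0.012 ]]
sideb [362.2 262.2] 18 [[ 0.5493 -0.0147  0.012 ]]
```

View pics/wristb.png

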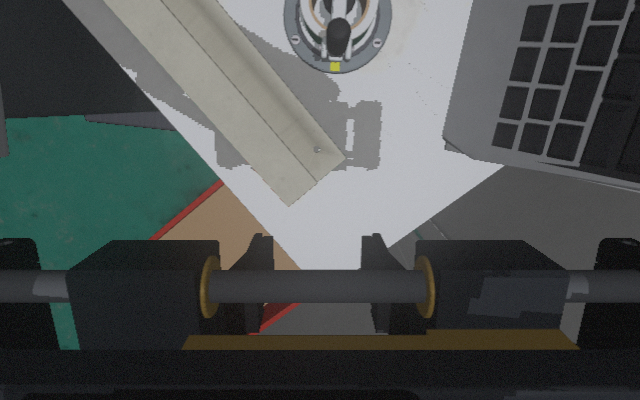

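View pics/sbz.png

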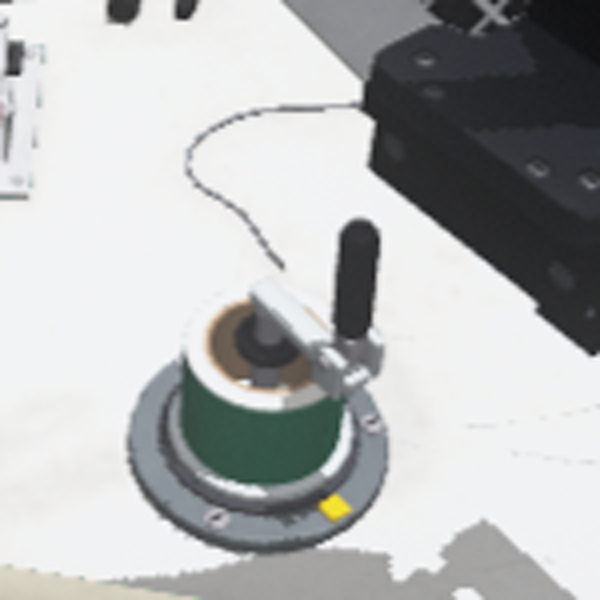

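The scene picture shows the arm over the yellow mark at (335,507). The depth shows the grip leaning about 3° back toward the axis. I'll press it onto its stop again, radially with shut fingers, and then recheck the crank.

Request:
carry_out:
  grip: [-1, -1, -1, -1, -1, -1]
  slide:
    - [40, 4, 0]
    - [40, 4, 0]
    - [40, 3, 0]
    - [27, 2, 0]
    - [0, 0, 0]
    - [0, 0, 0]
  twist:
    - [-0.03, 0, 0.05]
    - [0, 0, 0]
    - [0, 0, 0]
    - [0, 0, 0]
    - [0, 0, 0]
    - [0, 0, 0]

```text
time_s: 13.75
position: [0.5512, 0.033, 0.246]
tcp_rot: [[-0.06, 0.998, 0.004], [0.998, 0.06, 0.001], [0.0, 0.004, -1.0]]
force: [-0.1, -0.3, 0.8]
opening: 0.053
```

Request:
carry_out:
  grip: [-1, -1, -1, -1, -1, -1]
  slide:
    - [0, -3, 20]
    - [0, 0, 30]
    - [0, 0, 30]
    - [0, 0, 16]
    - [-6, 0, 0]
    - [-6, 0, 0]
  twist:
    - [0, 0, 0]
    - [0, 0, 0]
    - [0, 0, 0]
    - [0, 0, 0]
    - [0, 0, 0.02]
    - [0, 0, 0]

```text
time_s: 14.35
position: [0.5516, 0.017, 0.1494]
tcp_rot: [[-0.039, 0.999, 0.011], [0.999, 0.039, -0.002], [-0.003, 0.011, -1.0]]
force: [0.1, -0.3, 0.3]
opening: 0.005
```

Request:
carry_out:
  grip: [-1, -1, -1, -1]
  slide:
    - [-2, -3, 0]
    - [-3, -1.5, 0]
    - [-2, -0.3, 0]
    - [-2, 0, 0]
  twist:
    - [0, 0, 0]
    - [0, 0, 0]
    - [0, 0, 0]
    - [0, 0, 0]

```text
time_s: 14.75
position: [0.5483, 0.0065, 0.1521]
tcp_rot: [[-0.034, 0.999, 0.016], [0.999, 0.034, 0.001], [0.0, 0.016, -1.0]]
force: [1.8, 8.8, -6.2]
opening: 0.006
```

Request:
carry_out:
  grip: [-1, -1, -1, -1, -1, -1, -1, -1, -1]
  slide:
    - [-1, 0, 0]
    - [8, 0, 0]
    - [10, 0, 0]
    - [0, 0, -30]
    - [0, 0, -45]
    - [0, 0, -45]
    - [-45, 0, -25]
    - [-45, 0, 0]
    - [-38, 0, 0]
  twist:
    - [0, 0, 0]
    - [0, 0, 0]
    - [0, 0, 0]
    - [0, 0, 0]
    - [0, 0, 0]
    - [0, 0, 0]
    - [0, 0, 0]
    - [0, 0, 0]
    - [0, 0, 0]

```text
time_s: 15.65
position: [0.5506, -0.0963, 0.3054]
tcp_rot: [[-0.048, 0.999, 0.02], [0.999, 0.048, -0.002], [-0.003, 0.02, -1.0]]
force: [0.7, 0.5, -1.5]
opening: 0.008
```

```bash
python3 up.py c .549 -.011; cat > fin.py <<'E'
from h import *
import sys
from scipy.optimize import least_squares
for n in ['wrist','scene','side']:
    c=load(n+sys.argv[1]+'.npy'); P=cloud(c); x,y,z=P[...,0],P[...,1],P[...,2]; hsv=cv2.cvtColor(c['color'],cv2.COLOR_RGB2HSV)
    Y=(hsv[...,0]>20)&(hsv[...,0]<35)&(hsv[...,1]>150)&(hsv[...,2]>120)&(z<.03)&(z>-.02)&(x>.5)
    uv=np.argwhere(Y)[:,::-1].mean(0); mk=onplane(c,uv,.012)[0,:2]
    ax={}
    for lab,zr,r,zp in [('roll',(.064,.072),.034,.068),('base',(.006,.014),.056,.010)]:
        m=(np.hypot(x-.546,y-.035)<.065)&(z>zr[0])&(z<zr[1]); pts=onplane(c,np.argwhere(m)[:,::-1],zp)[:,:2]; c0=np.array([.546,.034])
        for k in range(5):
            a=np.arctan2(*(pts-c0).T[::-1]); d=np.hypot(*(pts-c0).T); sel=[]
            for b in np.linspace(-np.pi,np.pi,49)[:-1]:
                i=np.where((a>=b)&(a<b+np.pi/24))[0]
                if len(i):
                    j=i[d[i].argmax()]
                    if abs(d[j]-r)<.004: sel.append(pts[j])
            sel=np.array(sel); c0=least_squares(lambda q:np.hypot(*(sel-q).T)-r,c0,loss='soft_l1',f_scale=.001).x
        ax[lab]=c0
    f=P[(np.hypot(x-.548,y+.011)<.025)&(z>.107)&(z<.1155)&(c['color'].max(2)>85)]
    fx=(f[:,0].min()+f[:,0].max())/2
    t=P[(np.hypot(x-.548,y+.011)<.02)&(z>.125)&(z<.175)]; bx=(np.percentile(t[:,0],1)+np.percentile(t[:,0],99))/2
    bar=P[(z>.094)&(z<.101)&(np.hypot(x-.546,y-.034)<.036)]
    cc=[]
    for a in np.arange(-.002,.036,.003):
        b=bar[(bar[:,1]>=a)&(bar[:,1]<a+.003)]
        if len(b)>3 and np.ptp(b[:,0])>.009: cc.append([(b[:,0].min()+b[:,0].max())/2,a+.0015])
    ba=None
    if len(cc)>3:
        cc=np.array(cc);k=np.polyfit(cc[:,1],cc[:,0],1); ba=-90-np.degrees(np.arctan(k[0]))
    print(n,'axis',ax['roll'].round(4),ax['base'].round(4),'mark',mk.round(4),'ang',[np.degrees(np.arctan2(*(mk-a)[::-1])).round(1) for a in ax.values()],'fork x',fx.round(4),'barrel x',bx.round(4),'arm ang',[np.degrees(np.arctan2(-.045,v-ax['roll'][0])).round(1) for v in (fx,bx)],'bar',ba)
E
python3 fin.py c;python3 z.py scenec.png scz.png 290 160 150 150 4
```

```text
15.65 [ 0.74444212  0.52672423 -1.49771955] [ 0.55063194 -0.09625343  0.30538258] [[-0.048, 0.999, 0.02], [0.999, 0.048, -0.002], [-0.003, 0.02, -1.0]] 0.008285493197999117
scene 433
0.108 86 [ 0.5458 -0.0122  0.111 ] [ 0.5352 -0.0177] [ 0.5632 -0.0022]
0.116 22 [ 0.5455 -0.0136  0.1201] [ 0.5426 -0.0174] [ 0.5518 -0.0058]
0.124 36 [ 0.5452 -0.0141  0.128 ] [ 0.5407 -0.0181] [ 0.5531 -0.006 ]
0.132 41 [ 0.5452 -0.0143  0.1359] [ 0.5407 -0.0181] [ 0.5528 -0.0067]
0.14 39 [ 0.5451 -0.014   0.1442] [ 0.5404 -0.0179] [ 0.5541 -0.0065]
0.148 40 [ 0.5452 -0.0142  0.1515] [ 0.5406 -0.018 ] [ 0.5531 -0.0037]
0.156 47 [ 0.545  -0.0137  0.1603] [ 0.541  -0.0181] [ 0.553  -0.0046]
0.164 75 [ 0.5478 -0.0118  0.1684] [ 0.5412 -0.018 ] [ 0.5552 -0.004 ]
side 351
0.108 71 [ 0.5464 -0.0129  0.1114] [ 0.5353 -0.0203] [ 0.5623 -0.0029]
0.116 19 [ 0.5461 -0.0145  0.1199] [ 0.542  -0.0179] [ 0.5538 -0.0091]
0.124 29 [ 0.5461 -0.0152  0.1279] [ 0.5408 -0.0195] [ 0.5541 -0.0097]
0.132 34 [ 0.546 -0.015  0.136] [ 0.5403 -0.0188] [ 0.556  -0.0086]
0.14 35 [ 0.5461 -0.0147  0.144 ] [ 0.541  -0.0189] [ 0.5551
[... 435 characters left out ...]
-0.004 ]
0.164 286 [ 0.5484 -0.0109  0.169 ] [ 0.5412 -0.0182] [ 0.5558 -0.0034]
wrist axis [0.5463 0.0343] [0.5463 0.0339] mark [ 0.548  -0.0177] ang [np.float64(-88.1), np.float64(-88.1)] fork x 0.5487 barrel x 0.5485 arm ang [np.float64(-87.0), np.float64(-87.2)] bar -87.73937605124091
scene axis [0.5462 0.0334] [0.5458 0.0335] mark [0.551  0.0025] ang [np.float64(-81.2), np.float64(-80.5)] fork x 0.5492 barrel x 0.5474 arm ang [np.float64(-86.1), np.float64(-88.4)] bar -89.41206716944167
side axis [0.5461 0.0329] [0.5458 0.0326] mark [0.5455 0.1377] ang [np.float64(90.4), np.float64(90.2)] fork x 0.5487 barrel x 0.5478 arm ang [np.float64(-86.7), np.float64(-87.9)] bar -87.85929281177437
```

View pics/wristc.png

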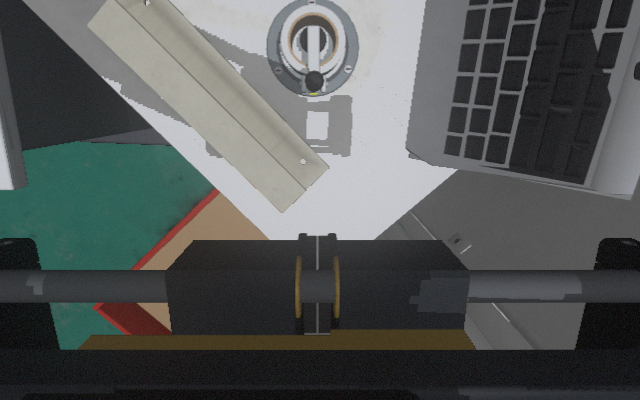

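View pics/scz.png

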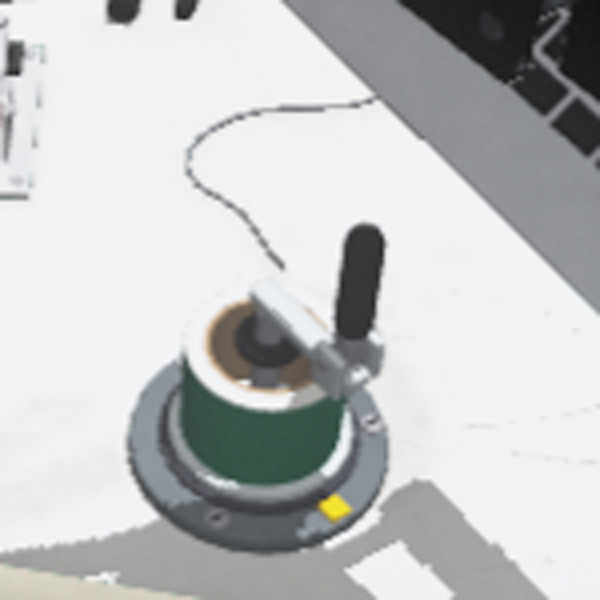

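The grip is upright, with its outer face at a constant y = -0.018 over its full height. The arm is at about -87°, and the mark at -86 to -87° by the wrist and side views. The gripper is clear, so I'm handing in.

```bash
python3 - <<'E'
from h import *
c=load('scenec.npy');P=cloud(c);m=(np.hypot(P[...,0]-.44,P[...,1]-.183)<.05)&(P[...,2]>.085);print('blue grip zmax',P[m][:,2].max())
print(bot.hand_in())
E
```

```text
blue grip zmax 0.1159816498770011
the job is handed in; nothing more can be done
None
```

I stood the green label winder's grip upright, then wound its crank clockwise until the arm lay along the yellow mark, and handed the job in at about 16 s. There is no verdict from the system.

**Raising the grip:** I pinched the barrel and swung it up, but the pads slid off and left it about 8° short. I pushed it onto its stop with shut fingers and confirmed it was upright before winding.

**Winding:** I straddled the barrel loosely and wound the crank. Afterwards the grip leaned back about 3°, so I pressed it onto its stop again and lifted clear.

**Last checks:**
- **Grip:** upright. Its face stays at the same position, within measurement noise, over the full barrel height in the scene and side views.
- **Arm direction:** about -87°. The views put it between -86° and -89°.
- **Yellow mark:** about -86°, measured before the winding. The wrist view gave -87°, the side view -86° and the scene view -84.5°, so these disagree by about 2°. The arm may therefore be 1–2° past the mark. In the final check, my re-measurement of the mark picked up other yellow pixels or a partly hidden mark, so I did not use it.
- **Blue spool winder:** its grip was never touched and is still folded, with its top at 0.116 m.

The largest force I saw in the readings between moves was about 15 N.

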